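# Find the steel bushing driver by weight

### The arm

A 7-joint arm with a two-finger parallel gripper is mounted at the origin on the work surface. World frame = base frame: x ahead of the robot, y to its left, z up, the work surface at z = 0. Lengths are in mm, angles in rad, forces in N, time in s.
With the tool pointing down it reaches from about 400 to 850 mm from the base axis. Payload 4.5 kg.
Tool frame: the origin (TCP) lies between the finger pads; the fingertips stand ahead of it and the grasp point (between the pads) lies 2 mm behind it (ctrl.tcp_to_tips is the x of the fingertips in the tool frame, in mm); x points along the fingers, y is the direction in which the jaws open and shut, and the axes are right-handed (so a half turn about x gives the same grasp; the last joint's range is limited). The gripper opens to 88 mm and grips with 3 to 60 N. Pads are 18 mm wide; open, the fingers measure 123 mm over their backs; the gripper's body (75 mm by 187 mm) begins 45 mm behind the grasp point.
Start: joints at [1.306, 0.689, -0.195, 1.565, 0.157, 0.902, -0.215], TCP at [184.012, -597.32, 255.743] pointing down, gripper open.
Joint ranges: [-3.01, 3.01], [-0.46, 2.08], [-1.47, 1.51], [0.13, 2.56], [-1, 4.14], [0.04, 2.09], [-2.66, 2.66]. Speed limits (rad/s): [2.57, 2.57, 3.14, 3.14, 3.14, 3.14, 3.14].

### API

Orientations are given as a 3x3 rotation matrix whose columns are the frame's x, y, z axes.
In Python, from plant import ctrl gives the robot as it stands.
- The arm moves only by the tool drive_tool, never from a script. Its argument "plan" is a list of rows, each a list of 5 numbers: the finger opening in m, from 0 to 0.0881, then the shift along the tool's x, y, z in m, then the turn about the tool's x in degrees. In form: [[fingers, tx, ty, tz, turn], ...]. A call has 1 to 20 rows; each row is the pose to reach, as a shift and turn from the pose measured when the call began, along the tool's axes at that moment; what a row does not reach only later rows make up. A row lasts 1/12 s, in which the tool goes at most 41.7 mm and 7.16 degrees, less where a joint would pass 70% of its speed; a pose out of reach is approached as far as the arm can. A call with a gripper value outside its range is refused whole. The fingers move at their own pace and stop on an object; "newtons" is the grip in N (left out, the last holds). Time passes only in rows, so rows that repeat a pose let the fingers close. It gives the time, the measured TCP pose, the force and the opening at its end, in the units of the state.
- ctrl.read_state(): the state, without advancing time (a new reading comes with each control period).
- ctrl.grab_frame(name): name is "scene" or "top" or "wrist"; returns (picture, depth): 480x640x3 uint8, red, green, blue; 480x640 float32, mm along the optical axis (not along the pixel's ray), 0 where there is no reading.
- ctrl.get_calibration(name): a dict with "K" (3x3 intrinsics, pixels), "position" and "attitude" of the camera in the world. Camera axes: x right, y down, z forward; pixel columns grow to the right and rows downward; lengths in mm; the calibration is good to about 2 mm. A picture is of the moment at which its call begins: read the wrist's pose just before it. get_calibration takes no time and is no camera call; for the wrist camera it gives the pose at the moment of the call.
- ctrl.close_job(): hands the job in, once; it reports no verdict.
Trained networks look in the newest picture that a camera, given by its name, has taken for a name from the list of things; names that differ only in an ending like _2 or _b are one class to them, and where a whole thing is asked for, a point or a joint stands for the part that bears it (a point fixed in the world has none). Each returns a list of dicts, best first, with "p" (0 to 1); they miss things now and then, are a little off and sometimes report something else, mostly with a low value. They report only what shows in the picture. A call takes as long as a camera call. They do not tell look-alikes from the thing itself.
- ctrl.spot_in(thing, camera): "rect" ([left, top, right, bottom] in pixels, round what is visible of it).
- ctrl.pinpoint(thing, camera): "uv" ([column, row] in pixels: a listed point, or the origin of a listed thing).
The state is a dict: "time_s": time; "joint_pos": joint angles; "qvel": joint speeds; "effort": joint torques, N m; "position": TCP position; "tcp_rot": TCP orientation; "ft_force": force on the tool from outside, world axes, zero at the start; "torque": the same for the moment, N m; "width": finger opening in mm.
Only numpy, scipy, OpenCV 4.12 (cv2) and the standard library are available. Lean on these libraries where they do the work, as an engineer would, in place of code of your own. Each camera call takes 0.05 s, during which the arm holds its last target.

### The job

Three identical shut cases stand on the bench: one holds the solid steel bushing driver, the other two hold light plastic look-alikes. Lift the cases by their sides, upright, to feel which is the heavy one, setting each back where it stood; then open the heavy case wide, lift out the steel driver and set it down gently, without dropping it, in the red pan of the bench scale and let go. At the end the other two cases must be shut (never have two open at once), all three cases standing upright where they were, and nothing else on the bench knocked away.

Things in the scene. Friction and masses are not known exactly. Their poses are not given: they have to be found in the camera images.
- case_a: One of three identical cases: grey open base 104 (x) x 64 (y) x 46 mm tall, walls and floor 4 mm, under a blue hinged lid 60 mm wide (2 mm narrower than the base each side), top 79 mm above the bench when shut. Origin: centre of the underside; z up, +x towards the hinge end, -x towards the lid's yellow tab. With its lid, without content, it weighs 0.21 to 0.31 kg.
- ribs_a (a point): Point in case_a 35 mm straight above its origin, between the ribbed sides of the grey base (64 mm apart along y, rim 46 mm up): pinch the base across here to lift the case. The lid above cannot bear it.
- nest_a (a point): Point in case_a on its axis, 60 mm above its underside. Here stands a dark driver (axis within 5 mm): flange 48 mm across and 14 mm high, shank 32 mm across above it, 68 mm tall in all, foot 4 mm and top 72 mm above the bench: it stands 26 mm above the rim when the lid is open. In one of the cases it is steel (0.49 to 0.59 kg), in the others plastic (0.08 to 0.14 kg).
- lid_a (a joint): Hinge angle (rad) of case_a's lid: 0 shut, 1.57 upright, 1.9 fully open. The axis is along the case's y, 52 mm towards +x from its origin and 46 mm above its underside; the lid swings up and over towards +x. Slightly stiff (0.05 N m): the lid stays where it is left.
- tab_a (a point): Point in the yellow tab of case_a's lid: when shut, 72 mm towards -x from the case's origin and 61 mm above the bench (124 mm from the hinge axis along the lid, 15 mm above it). The tab is 14 mm wide (y), 12 mm thick and sticks out 29 mm from the lid's front face; this point is 20 mm out from that face, on its centre line. Its axes turn with the lid.
- case_b: One of three identical cases: grey open base 104 (x) x 64 (y) x 46 mm tall, walls and floor 4 mm, under a blue hinged lid 60 mm wide (2 mm narrower than the base each side), top 79 mm above the bench when shut. Origin: centre of the underside; z up, +x towards the hinge end, -x towards the lid's yellow tab. With its lid, without content, it weighs 0.21 to 0.31 kg.
- ribs_b (a point): Point in case_b 35 mm straight above its origin, between the ribbed sides of the grey base (64 mm apart along y, rim 46 mm up): pinch the base across here to lift the case. The lid above cannot bear it.
- nest_b (a point): Point in case_b on its axis, 60 mm above its underside. Here stands a dark driver (axis within 5 mm): flange 48 mm across and 14 mm high, shank 32 mm across above it, 68 mm tall in all, foot 4 mm and top 72 mm above the bench: it stands 26 mm above the rim when the lid is open. In one of the cases it is steel (0.49 to 0.59 kg), in the others plastic (0.08 to 0.14 kg).
- lid_b (a joint): Hinge angle (rad) of case_b's lid: 0 shut, 1.57 upright, 1.9 fully open. The axis is along the case's y, 52 mm towards +x from its origin and 46 mm above its underside; the lid swings up and over towards +x. Slightly stiff (0.05 N m): the lid stays where it is left.
- tab_b (a point): Point in the yellow tab of case_b's lid: when shut, 72 mm towards -x from the case's origin and 61 mm above the bench (124 mm from the hinge axis along the lid, 15 mm above it). The tab is 14 mm wide (y), 12 mm thick and sticks out 29 mm from the lid's front face; this point is 20 mm out from that face, on its centre line. Its axes turn with the lid.
- case_c: One of three identical cases: grey open base 104 (x) x 64 (y) x 46 mm tall, walls and floor 4 mm, under a blue hinged lid 60 mm wide (2 mm narrower than the base each side), top 79 mm above the bench when shut. Origin: centre of the underside; z up, +x towards the hinge end, -x towards the lid's yellow tab. With its lid, without content, it weighs 0.21 to 0.31 kg.
- ribs_c (a point): Point in case_c 35 mm straight above its origin, between the ribbed sides of the grey base (64 mm apart along y, rim 46 mm up): pinch the base across here to lift the case. The lid above cannot bear it.
- nest_c (a point): Point in case_c on its axis, 60 mm above its underside. Here stands a dark driver (axis within 5 mm): flange 48 mm across and 14 mm high, shank 32 mm across above it, 68 mm tall in all, foot 4 mm and top 72 mm above the bench: it stands 26 mm above the rim when the lid is open. In one of the cases it is steel (0.49 to 0.59 kg), in the others plastic (0.08 to 0.14 kg).
- lid_c (a joint): Hinge angle (rad) of case_c's lid: 0 shut, 1.57 upright, 1.9 fully open. The axis is along the case's y, 52 mm towards +x from its origin and 46 mm above its underside; the lid swings up and over towards +x. Slightly stiff (0.05 N m): the lid stays where it is left.
- tab_c (a point): Point in the yellow tab of case_c's lid: when shut, 72 mm towards -x from the case's origin and 61 mm above the bench (124 mm from the hinge axis along the lid, 15 mm above it). The tab is 14 mm wide (y), 12 mm thick and sticks out 29 mm from the lid's front face; this point is 20 mm out from that face, on its centre line. Its axes turn with the lid.
- scale: Bench scale fixed on the bench: a grey foot 120 x 120 x 10 mm with a spring bellows carrying a square red pan, 130 x 130 mm outside, rim 4 mm thick and 48 mm above the bench, floor 38 mm above the bench when empty. Origin at the centre of its underside, z up.
- pan (a joint): How far the red pan has sunk (m): 0 empty, about 0.8 mm per newton (the steel driver sinks it 4 to 5 mm, a plastic one about 1 mm), end stop at 22 mm.
- screwdriver: Screwdriver with a blue handle, 200 mm long, lying on the bench; a bystander. Origin near the middle of its underside.
- socket: Dark steel socket, 34 mm across, 70 mm long, lying; a bystander. Origin near the middle of its underside.
- pulley: Steel belt pulley, 90 mm across, 36 mm high, lying flat; a bystander. Origin near the middle of its underside.
- hub: Dark steel hub disc, 110 mm across, 36 mm high; a bystander. Origin near the middle of its underside.
- guide: Brown curved chain guide rail, about 185 mm long, 18 mm high; a bystander. Origin near the middle of its underside.
- wrench: Steel wrench, 180 mm long, lying on the bench; a bystander. Origin near the middle of its underside.
- brush: Wire brush with an orange handle, 210 mm long, 28 mm high; a bystander. Origin near the middle of its underside.
There are look-alikes about, which are no part of the job. What is shaped like the case_a but purple is not meant.

How it is judged (in metres and radians):
On the way, in this order (a step that is already met when the one before it is completed fails the run):
1. a case is lifted clear of the bench by 10 mm or more (height (world z) of any of case_a, case_b, case_c above 0.01 m), for 0.2 s.
2. the lid of one case is open past 60 degrees, the other two shut, all cases standing on the bench (value of joint any of lid_a, lid_b, lid_c above 1.05 rad and (value of joint each of lid_a, lid_b below 0.15 rad or value of joint each of lid_a, lid_c below 0.15 rad or value of joint each of lid_b, lid_c below 0.15 rad) and height (world z) of each of case_a, case_b, case_c below 0.006 m), for 0.2 s.
At the end, for the whole second after the job is handed in: The steel driver rests released in the pan of the scale (pan sunk 3.1 to 9 mm and still; plastic ones are too light). At least two lids are shut (under 0.15 rad; the opened one may stay open). Every case stands still and upright (0.08 rad) within 50 mm of where it stood at the start (value of joint pan between 0.0031 and 0.009 m and velocity of joint pan between -0.01 and 0.01 m/s and (value of joint each of lid_a, lid_b below 0.15 rad or value of joint each of lid_a, lid_c below 0.15 rad or value of joint each of lid_b, lid_c below 0.15 rad) and distance of each of case_a, case_b, case_c from where it was at the start of the episode below 0.05 m and angle between each of case_a, case_b, case_c's own z axis and vertical below 0.08 rad and linear speed of each of case_a, case_b, case_c below 0.02 m/s); the robot touches nothing.
It fails at once if two lids open at once (both past 0.3 rad) (value of joint each of lid_a, lid_b above 0.3 rad or value of joint each of lid_a, lid_c above 0.3 rad or value of joint each of lid_b, lid_c above 0.3 rad).
It fails at once if a case tipped by more than 35 degrees (angle between any of case_a, case_b, case_c's own z axis and vertical above 0.61 rad).
It fails at once if the pan of the scale driven down more than 12 mm, by a drop from a height or a push of 14 N (value of joint pan above 0.012 m).
It fails at once if a bystander moved more than 60 mm (distance of any of screwdriver, socket, pulley, hub, guide, wrench, brush from where it was at the start of the episode above 0.06 m).
It also fails if it takes over 72 s, if anything falls off the work surface, if the arm or the gripper's body presses on something with over 40 N, if the wrist force passes 120 N, or if a joint passes its speed limit or range.

## Working session

There is one attempt and no reset: what is moved stays moved. The work goes in short steps, Python scripts to look and compute and a tool call to move; the robot and the scene stay as the last step left them, time stands still between calls to the robot, and variables do not carry over. Pictures are saved under pics/ and viewed, and the job is handed in when it is done.

Besides the shell and the picture viewer there is one more tool, called after "Emit:" as name([rows], argument=value, ...), one row to a line, values as JSON. drive_tool: Moves the arm, as the interface text tells. Its arguments: {"type":"object","properties":{"plan":{"type":"array","items":{"type":"array","items":{"type":"number"}}},"newtons":{"type":"number"}},"required":["plan"]}

```bash
ls; mkdir -p pics; python3 - <<'E'
from plant import ctrl
import cv2,numpy as np
np.set_printoptions(precision=3,suppress=True)
for n in ("scene","top"):
    im,d=ctrl.grab_frame(n); cv2.imwrite(f"pics/{n}0.png",im[:,:,::-1]); np.save(f"{n}0d.npy",d)
    c=ctrl.get_calibration(n); print(n,c)
    for t in ("case_a","scale","nest_a","tab_a","ribs_a"):
        print(t,[(np.round(x["uv"]).tolist(),round(x["p"],2)) for x in ctrl.pinpoint(t,n)])
s=ctrl.read_state(); print(s, ctrl.tcp_to_tips)
E
```

```text
pics
scene {'K': array([[585.5  ,   0.   , 332.079],
       [  0.   , 585.5  , 242.198],
       [  0.   ,   0.   ,   1.   ]]), 'position': array([1762.006,   49.511, 1085.293]), 'attitude': array([[-0.027,  0.649, -0.76 ],
       [ 1.   ,  0.006, -0.03 ],
       [-0.014, -0.76 , -0.649]])}
case_a [([226.0, 257.0], 0.83), ([289.0, 250.0], 0.79), ([439.0, 257.0], 0.69), ([267.0, 217.0], 0.56), ([234.0, 302.0], 0.18)]
scale [([372.0, 255.0], 0.61)]
nest_a [([266.0, 197.0], 0.96), ([442.0, 242.0], 0.84), ([397.0, 315.0], 0.7), ([225.0, 242.0], 0.68), ([289.0, 237.0], 0.64)]
tab_a [([232.0, 221.0], 0.95), ([274.0, 190.0], 0.9), ([448.0, 220.0], 0.69)]
ribs_a [([442.0, 246.0], 0.88), ([265.0, 202.0], 0.86), ([290.0, 242.0], 0.77), ([226.0, 240.0], 0.57)]
top {'K': array([[470.661,   0.   , 319.147],
       [  0.   , 470.661, 241.317],
       [  0.   ,   0.   ,   1.   ]]), 'position': array([ 405.142,    5.706, 1092.424]), 'attitude': array([[ 0.011, -0.991,  0.134],
       [-1.   , -0.01 ,  0.009],
       [-0.007, -0.134, -0.991]])}
case_a [([376.0, 253.0], 0.92), ([450.0, 247.0], 0.84), (
[... 241 characters left out ...]
.0, 282.0], 0.92), ([182.0, 269.0], 0.84), ([412.0, 355.0], 0.73)]
ribs_a [([376.0, 246.0], 0.83), ([417.0, 320.0], 0.74), ([194.0, 242.0], 0.69), ([451.0, 244.0], 0.56)]
{'time_s': 0.6, 'joint_pos': array([ 1.306,  0.689, -0.195,  1.565,  0.157,  0.903, -0.215]), 'qvel': array([ 0.   ,  0.   , -0.001,  0.001,  0.002, -0.001, -0.001]), 'effort': array([  0.   , -52.726,  -1.266, -15.368,  -0.052,  -0.   ,   0.   ]), 'position': array([ 184.016, -597.3  ,  255.739]), 'tcp_rot': array([[ 0.   ,  0.294, -0.956],
       [-0.   , -0.956, -0.294],
       [-1.   ,  0.   , -0.   ]]), 'ft_force': array([0.045, 0.55 , 0.488]), 'torque': array([ 0.059,  0.001, -0.067]), 'width': 88.21941975186984} 17.0
```

View pics/scene0.png

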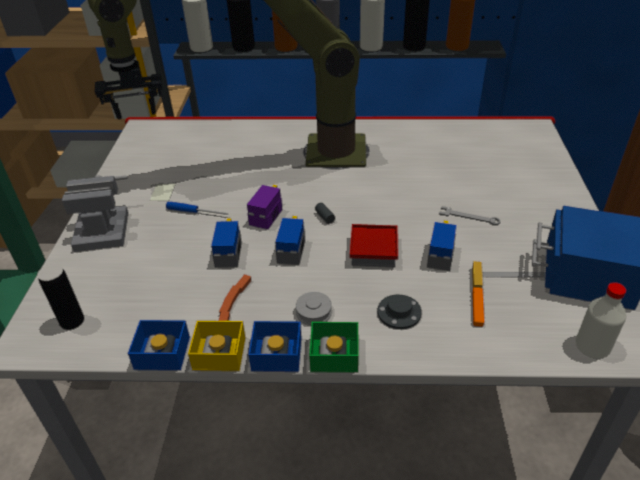

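View pics/top0.png

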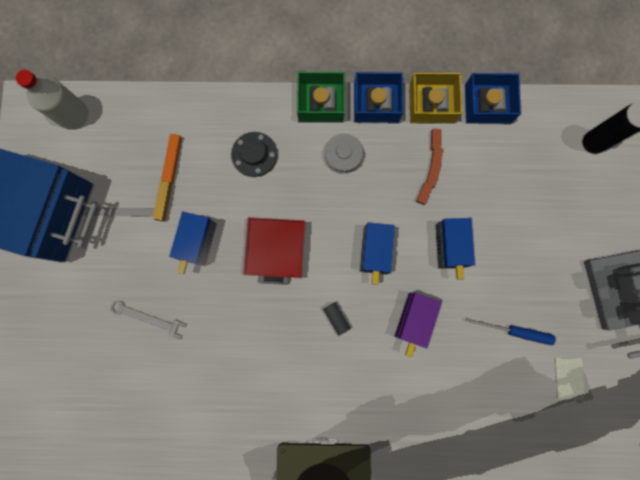

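The top view shows three blue-lidded cases at about (377,248), (457,243) and (191,238), with tabs towards the robot. A purple look-alike sits at (418,320), and the red pan is at (274,248). Next I measure the case poses from colour and depth.

```bash
cat > h.py <<'E'
import cv2,numpy as np
from plant import ctrl
np.set_printoptions(precision=3,suppress=True)
def world(d,c):
    K=c["K"];v,u=np.mgrid[0:480,0:640]
    p=np.stack([(u-K[0,2])/K[0,0]*d,(v-K[1,2])/K[1,1]*d,d],-1)
    return p@np.array(c["attitude"]).T+c["position"]
def blobs(im,d,c,lo,hi,zr,amin=60):
    hsv=cv2.cvtColor(im,cv2.COLOR_RGB2HSV);W=world(d,c)
    m=cv2.inRange(hsv,lo,hi)&((W[...,2]>zr[0])&(W[...,2]<zr[1])&(d>0)).astype(np.uint8)*255
    n,l,s,ce=cv2.connectedComponentsWithStats(m);out=[]
    for i in range(1,n):
        if s[i,4]>amin:
            P=W[l==i]; r=cv2.minAreaRect(P[:,:2].astype(np.float32)); out.append((ce[i],s[i,4],P.mean(0),r))
    return out
E
python3 - <<'E'
from h import *
for n in ("top","scene"):
    im,d=cv2.imread(f"pics/{n}0.png")[:,:,::-1].copy(),np.load(f"{n}0d.npy"); c=ctrl.get_calibration(n)
    print(n)
    for nm,lo,hi,zr in (("blue",(105,120,50),(122,255,255),(70,88)),("red",(0,150,50),(6,255,255),(25,60)),("yel",(18,120,60),(32,255,255),(45,75)),("redrim",(0,150,50),(6,255,255),(43,60))):
        for b in blobs(im,d,c,lo,hi,zr,12):
            print(nm,b[0],b[1],b[2],"rect",np.array(b[3][0]),np.array(b[3][1]),b[3][2])
E
```

```text
top
blue [189.065 235.921] 1232 [551.228 298.196  79.62 ] rect [550.008 298.432] [ 59.917 102.045] 77.08277893066406
blue [458.717 241.742] 1279 [ 544.117 -287.828   79.414] rect [ 544.399 -288.768] [102.689  58.813] 2.529788017272949
blue [378.464 247.196] 1277 [ 530.499 -114.008   79.593] rect [ 531.052 -114.561] [ 59.038 102.699] 84.5703353881836
red [275.999 247.106] 2949 [533.5   112.18   39.251] rect [531.598 114.506] [124.973 127.488] 87.26577758789062
yel [436.946  94.564] 610 [ 890.998 -254.349   55.765] rect [ 892.351 -254.053] [101.742 109.874] 0.3026581108570099
yel [320.462  94.608] 143 [892.737  15.493  47.229] rect [892.255  15.054] [34.108 32.666] 64.43570709228516
yel [378.213  94.897] 136 [ 893.036 -119.492   47.145] rect [ 892.246 -119.583] [33.994 33.234] 72.72793579101562
yel [436.112  95.537] 134 [ 892.393 -254.502   47.233] rect [ 892.917 -254.465] [32.229 34.252] 57.67646789550781
yel [493.72   95.765] 132 [ 892.75  -388.533   47.345] rect [ 893.026 -388.365] [30.893 33.792] 59.52313232421875
yel [181.9  265.82] 50 [486.662 314.22   67.643] rect [486.1   314.3
[... 1719 characters left out ...]
194 27.258] 63.16032791137695
yel [217.108 340.349] 83 [ 895.436 -252.326   46.815] rect [ 894.829 -252.01 ] [34.783 29.987] 45.68282699584961
yel [275.292 341.385] 96 [ 896.555 -118.418   46.881] rect [ 896.549 -118.461] [33.675 35.024] 22.454898834228516
yel [334.776 342.6  ] 85 [898.174  17.488  46.987] rect [898.097  17.261] [33.782 35.096] 83.21218872070312
redrim [351.413 238.13 ] 46 [528.682  54.702  47.24 ] rect [529.257  54.778] [  6.009 124.861] 85.68885803222656
redrim [378.94 225.82] 50 [473.646 132.129  46.369] rect [472.929 133.719] [87.398 10.946] 85.37230682373047
redrim [374.744 254.889] 117 [597.423 116.781  46.83 ] rect [596.181 117.561] [ 36.336 126.678] 8.222915649414062
```

```bash
cat >> h.py <<'E'
def go(x,y,z,yaw):
    """tool shifts (m) and turn (deg) for TCP target mm; yaw = case yaw deg; tool y along case -y or +y"""
    s=ctrl.read_state();R=s["tcp_rot"];t=R.T@(np.array([x,y,z])-s["position"])/1000
    a=np.degrees(np.arctan2(R[1,1],R[0,1]))
    b=[((-(w-a)+180)%360)-180 for w in (yaw-90,yaw+90)]
    b=min(b,key=abs)
    print("t",s["time_s"],"pos",s["position"],"rows",np.round(np.linalg.norm(t)/.0417,1),"shift",t,"turn",round(b,2),"w",round(s["width"],1),"F",s["ft_force"],"q7",s["joint_pos"][6])
E
python3 - <<'E'
from h import *
go(546,-288.5,130,2.3); go(546,-288.5,36,2.3)
E
```

```text
t 0.6 pos [ 184.016 -597.3    255.739] rows 11.8 shift [ 0.126 -0.189 -0.437] turn 14.82 w 88.2 F [0.045 0.55  0.488] q7 -0.21512707032252937
t 0.6 pos [ 184.016 -597.3    255.739] rows 12.6 shift [ 0.22  -0.189 -0.437] turn 14.82 w 88.2 F [0.045 0.55  0.488] q7 -0.21512707032252937
```

Emit:
drive_tool([
  [0.088,0.126,-0.189,-0.437,14.8],
  [0.088,0.126,-0.189,-0.437,14.8],
  [0.088,0.126,-0.189,-0.437,14.8],
  [0.088,0.126,-0.189,-0.437,14.8],
  [0.088,0.126,-0.189,-0.437,14.8],
  [0.088,0.126,-0.189,-0.437,14.8],
  [0.088,0.126,-0.189,-0.437,14.8],
  [0.088,0.126,-0.189,-0.437,14.8],
  [0.088,0.126,-0.189,-0.437,14.8],
  [0.088,0.126,-0.189,-0.437,14.8],
  [0.088,0.126,-0.189,-0.437,14.8],
  [0.088,0.126,-0.189,-0.437,14.8],
  [0.088,0.126,-0.189,-0.437,14.8],
  [0.088,0.126,-0.189,-0.437,14.8],
], newtons=35)

```text
time_s: 1.77
position: [547.8, -285.1, 129.0]
tcp_rot: [[0.0, 0.046, -0.999], [0.002, -0.999, -0.046], [-1.0, -0.002, -0.0]]
ft_force: [0.2, -0.8, -0.3]
width: 88.1
```

```bash
python3 - <<'E'
from h import *
go(546,-288.5,36,2.3)
E
```

```text
t 1.7667 pos [ 547.824 -285.126  129.044] rows 2.2 shift [0.093 0.003 0.002] turn 0.32 w 88.1 F [ 0.203 -0.832 -0.31 ] q7 -1.145773304701193
```

```bash
python3 - <<'E'
from h import *
im,d=ctrl.grab_frame("wrist");cv2.imwrite("pics/w1.png",im[:,:,::-1])
c=ctrl.get_calibration("wrist")
for nm,lo,hi,zr in (("blue",(105,120,50),(122,255,255),(70,88)),("yel",(18,120,60),(32,255,255),(45,75))):
  for b in blobs(im,d,c,lo,hi,zr,200): print(nm,b[0],b[1],b[2],np.array(b[3][0]),b[3][1],b[3][2])
go(546,-288.5,36,2.3)
E
```

```text
blue [330.869 263.058] 24332 [ 549.317 -293.478   79.897] [ 544.211 -293.647] (104.21431732177734, 59.110355377197266) 2.149132013320923
blue [ 22.151 253.189] 6019 [ 548.116 -144.748   78.148] [ 546.055 -141.373] (19.516115188598633, 70.1605453491211) 84.25729370117188
t 1.8167 pos [ 546.075 -287.702  129.502] rows 2.2 shift [0.094 0.001 0.   ] turn 0.1 w 87.8 F [-0.121 -0.835  0.385] q7 -1.1456645864202724
```

View pics/w1.png

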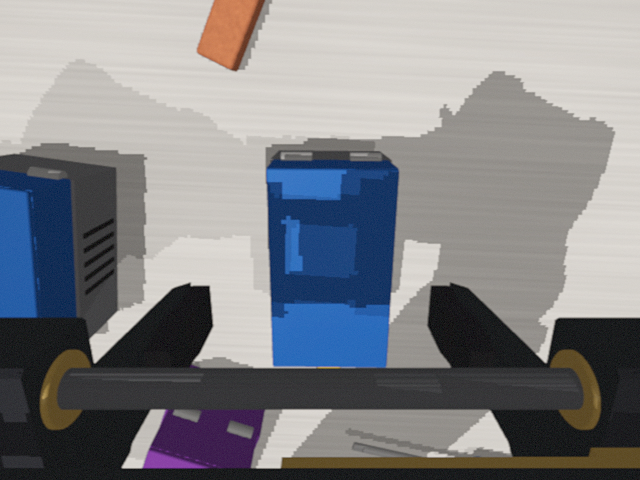

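Emit:
drive_tool([
  [0.088,0.04,0.0015,0.0,0.1],
  [0.088,0.07,0.0015,0.0,0.1],
  [0.088,0.093,0.0015,0.0,0.1],
  [0.088,0.093,0.0015,0.0,0.1],
  [0.088,0.093,0.0015,0.0,0.1],
  [0.055,0.093,0.0015,0.0,0.1],
  [0.055,0.093,0.0015,0.0,0.1],
  [0.055,0.093,0.0015,0.0,0.1],
  [0.055,0.093,0.0015,0.0,0.1],
  [0.055,0.093,0.0015,0.0,0.1],
  [0.055,0.093,0.0015,0.0,0.1],
], newtons=35)

```text
time_s: 2.73
position: [546.8, -290.0, 38.0]
tcp_rot: [[0.001, 0.04, -0.999], [-0.002, -0.999, -0.04], [-1.0, 0.002, -0.001]]
ft_force: [-1.2, -0.4, 7.3]
width: 63.7
```

Emit:
drive_tool([
  [0.055,-0.01,0,0,0],
  [0.055,-0.02,0,0,0],
  [0.055,-0.028,0,0,0],
  [0.055,-0.028,0,0,0],
  [0.055,-0.028,0,0,0],
  [0.055,-0.028,0,0,0],
  [0.055,-0.028,0,0,0],
  [0.055,-0.028,0,0,0],
  [0.055,-0.028,0,0,0],
  [0.055,-0.028,0,0,0],
])

```text
time_s: 3.57
position: [546.6, -289.8, 65.6]
tcp_rot: [[0.001, 0.04, -0.999], [-0.001, -0.999, -0.04], [-1.0, 0.002, -0.001]]
ft_force: [-0.4, 0.1, -3.5]
width: 63.7
```

```bash
python3 - <<'E'
from h import *
for i in range(4):
    im,d=ctrl.grab_frame("scene"); print(ctrl.read_state()["ft_force"],ctrl.read_state()["position"])
cv2.imwrite("pics/s2.png",cv2.resize(im[150:330,150:330,::-1],None,fx=3,fy=3))
E
```

```text
[ 0.456  0.48  -4.037] [ 546.638 -289.88    65.717]
[-0.317  0.544 -3.77 ] [ 546.705 -289.857   65.786]
[-0.198 -1.053 -3.563] [ 546.751 -289.888   65.841]
[ 0.018 -0.21  -3.625] [ 546.763 -289.914   65.921]
```

View pics/s2.png

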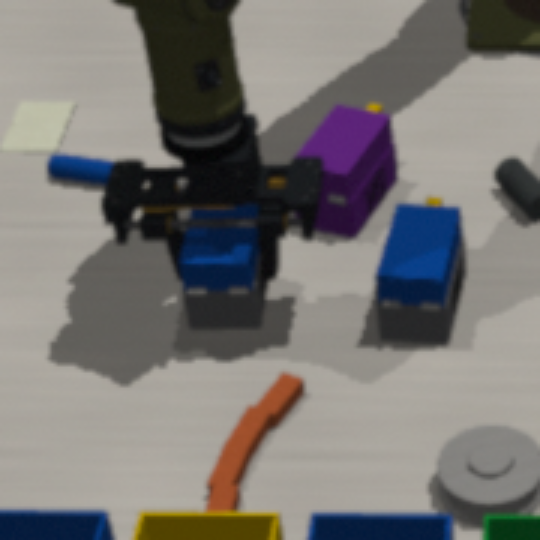

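The right case is lifted level and weighs about 3.7 N (0.38 kg), so it is a light one. I set it down.

Emit:
drive_tool([
  [0.055,0.01,0,0,0],
  [0.055,0.02,0,0,0],
  [0.055,0.0265,0,0,0],
  [0.055,0.0285,0,0,0],
  [0.055,0.0285,0,0,0],
  [0.055,0.0285,0,0,0],
  [0.088,0.0285,0,0,0],
  [0.088,0.0285,0,0,0],
  [0.088,0.0285,0,0,0],
  [0.088,0.0285,0,0,0],
  [0.088,0.0,0,0,0],
  [0.088,-0.035,0,0,0],
  [0.088,-0.065,0,0,0],
  [0.088,-0.065,0,0,0],
])

```text
time_s: 4.93
position: [550.1, -291.7, 136.6]
tcp_rot: [[0.011, 0.039, -0.999], [-0.006, -0.999, -0.039], [-1.0, 0.007, -0.011]]
ft_force: [0.1, -0.3, 0.3]
width: 87.8
```

```bash
python3 - <<'E'
from h import *
go(532,-114.5,132,-5.4)
E
```

```text
t 4.9333 pos [ 550.139 -291.736  136.574] rows 4.3 shift [ 0.003 -0.178  0.011] turn 7.66 w 87.8 F [ 0.053 -0.33   0.26 ] q7 -1.1455058349084735
```

Emit:
drive_tool([
  [0.088,0.004,-0.178,0.011,7.7],
  [0.088,0.004,-0.178,0.011,7.7],
  [0.088,0.004,-0.178,0.011,7.7],
  [0.088,0.004,-0.178,0.011,7.7],
  [0.088,0.004,-0.178,0.011,7.7],
  [0.088,0.004,-0.178,0.011,7.7],
  [0.088,0.004,-0.178,0.011,7.7],
  [0.088,0.004,-0.178,0.011,7.7],
  [0.088,0.004,-0.178,0.011,7.7],
])

```text
time_s: 5.68
position: [532.2, -117.0, 131.2]
tcp_rot: [[0.011, -0.098, -0.995], [-0.008, -0.995, 0.098], [-1.0, 0.007, -0.012]]
ft_force: [-0.2, -0.2, 0.1]
width: 87.4
```

```bash
python3 - <<'E'
from h import *
go(532,-114.7,37,-5.4)
E
```

```text
t 5.6833 pos [ 532.248 -116.97   131.175] rows 2.3 shift [ 0.094 -0.003  0.002] turn -0.25 w 87.4 F [-0.222 -0.182  0.08 ] q7 -1.4669935246670325
```

Emit:
drive_tool([
  [0.088,0.04,-0.002,0.002,-0.2],
  [0.088,0.07,-0.002,0.002,-0.2],
  [0.088,0.093,-0.002,0.002,-0.2],
  [0.088,0.093,-0.002,0.002,-0.2],
  [0.088,0.093,-0.002,0.002,-0.2],
  [0.055,0.093,-0.002,0.002,-0.2],
  [0.055,0.093,-0.002,0.002,-0.2],
  [0.055,0.093,-0.002,0.002,-0.2],
  [0.055,0.093,-0.002,0.002,-0.2],
  [0.055,0.093,-0.002,0.002,-0.2],
  [0.055,0.083,-0.002,0.002,-0.2],
  [0.055,0.073,-0.002,0.002,-0.2],
  [0.055,0.065,-0.002,0.002,-0.2],
  [0.055,0.065,-0.002,0.002,-0.2],
  [0.055,0.065,-0.002,0.002,-0.2],
  [0.055,0.065,-0.002,0.002,-0.2],
  [0.055,0.065,-0.002,0.002,-0.2],
  [0.055,0.065,-0.002,0.002,-0.2],
])

```text
time_s: 7.18
position: [530.9, -115.3, 65.7]
tcp_rot: [[0.01, -0.095, -0.995], [-0.008, -0.995, 0.095], [-1.0, 0.007, -0.011]]
ft_force: [0.5, 1.1, -3.8]
width: 63.7
```

```bash
python3 - <<'E'
from h import *
for i in range(4):
    im,d=ctrl.grab_frame("scene"); print(ctrl.read_state()["ft_force"],ctrl.read_state()["position"])
cv2.imwrite("pics/s3.png",cv2.resize(im[150:330,200:380,::-1],None,fx=3,fy=3))
E
```

```text
[ 0.173  0.319 -3.406] [ 530.931 -115.241   65.756]
[ 0.351 -0.453 -3.897] [ 530.95  -115.28    65.803]
[ 0.391 -0.107 -3.469] [ 530.989 -115.282   65.845]
[-0.049  0.125 -3.209] [ 531.048 -115.276   65.888]
```

View pics/s3.png

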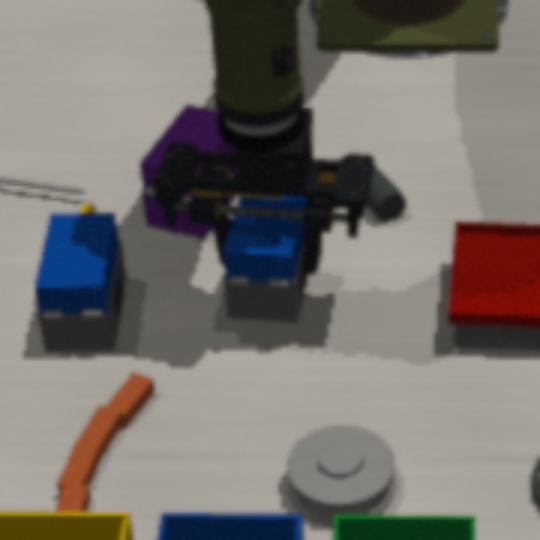

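The middle case, held level, weighs about 3.5 N and is also light. I set it down and feel the left case too, to confirm.

Emit:
drive_tool([
  [0.055,0.01,0,0,0],
  [0.055,0.02,0,0,0],
  [0.055,0.0265,0,0,0],
  [0.055,0.0285,0,0,0],
  [0.055,0.0285,0,0,0],
  [0.055,0.0285,0,0,0],
  [0.088,0.0285,0,0,0],
  [0.088,0.0285,0,0,0],
  [0.088,0.0285,0,0,0],
  [0.088,0.0285,0,0,0],
  [0.088,0.0,0,0,0],
  [0.088,-0.035,0,0,0],
  [0.088,-0.065,0,0,0],
  [0.088,-0.065,0,0,0],
])

```text
time_s: 8.55
position: [533.2, -115.6, 135.4]
tcp_rot: [[0.019, -0.096, -0.995], [-0.01, -0.995, 0.095], [-1.0, 0.008, -0.02]]
ft_force: [0.2, -0.0, 0.3]
width: 87.7
```

```bash
python3 - <<'E'
from h import *
go(552,298.4,132,-12.9)
E
```

```text
t 8.55 pos [ 533.221 -115.586  135.399] rows 9.9 shift [-0.    -0.414  0.021] turn 7.42 w 87.7 F [ 0.239 -0.013  0.319] q7 -1.4665783287478262
```

Emit:
drive_tool([
  [0.088,0.0,-0.414,0.021,7.4],
  [0.088,0.0,-0.414,0.021,7.4],
  [0.088,0.0,-0.414,0.021,7.4],
  [0.088,0.0,-0.414,0.021,7.4],
  [0.088,0.0,-0.414,0.021,7.4],
  [0.088,0.0,-0.414,0.021,7.4],
  [0.088,0.0,-0.414,0.021,7.4],
  [0.088,0.0,-0.414,0.021,7.4],
  [0.088,0.0,-0.414,0.021,7.4],
  [0.088,0.0,-0.414,0.021,7.4],
  [0.088,0.0,-0.414,0.021,7.4],
  [0.088,0.0,-0.414,0.021,7.4],
  [0.088,0.0,-0.414,0.021,7.4],
  [0.088,0.0,-0.414,0.021,7.4],
  [0.088,0.0,-0.414,0.021,7.4],
])

```text
time_s: 9.8
position: [552.2, 296.0, 131.6]
tcp_rot: [[0.019, -0.226, -0.974], [-0.011, -0.974, 0.226], [-1.0, 0.007, -0.021]]
ft_force: [-0.2, -0.7, -0.3]
width: 88.1
```

```bash
python3 - <<'E'
from h import *
go(552,298.6,37,-12.9)
E
```

```text
t 9.8 pos [552.249 296.035 131.642] rows 2.3 shift [ 0.095 -0.003  0.003] turn -0.16 w 88.1 F [-0.194 -0.743 -0.272] q7 -2.1131829423150896
```

Emit:
drive_tool([
  [0.088,0.04,-0.003,0.003,0],
  [0.088,0.07,-0.003,0.003,0],
  [0.088,0.093,-0.003,0.003,0],
  [0.088,0.093,-0.003,0.003,0],
  [0.088,0.093,-0.003,0.003,0],
  [0.055,0.093,-0.003,0.003,0],
  [0.055,0.093,-0.003,0.003,0],
  [0.055,0.093,-0.003,0.003,0],
  [0.055,0.093,-0.003,0.003,0],
  [0.055,0.093,-0.003,0.003,0],
  [0.055,0.083,-0.003,0.003,0],
  [0.055,0.073,-0.003,0.003,0],
  [0.055,0.065,-0.003,0.003,0],
  [0.055,0.065,-0.003,0.003,0],
  [0.055,0.065,-0.003,0.003,0],
  [0.055,0.065,-0.003,0.003,0],
  [0.055,0.065,-0.003,0.003,0],
  [0.055,0.065,-0.003,0.003,0],
])

```text
time_s: 11.3
position: [550.8, 298.7, 66.0]
tcp_rot: [[0.018, -0.226, -0.974], [-0.012, -0.974, 0.226], [-1.0, 0.007, -0.02]]
ft_force: [0.1, 0.2, -7.8]
width: 63.9
```

```bash
python3 - <<'E'
from h import *
for i in range(4):
    im,d=ctrl.grab_frame("scene"); print(ctrl.read_state()["ft_force"],ctrl.read_state()["position"])
cv2.imwrite("pics/s4.png",cv2.resize(im[150:330,350:530,::-1],None,fx=3,fy=3))
E
```

```text
[-0.285  0.136 -8.081] [550.903 298.736  66.041]
[-0.18   0.896 -8.125] [551.001 298.735  66.116]
[ 0.508 -0.131 -8.008] [551.055 298.771  66.196]
[-0.212 -0.038 -8.191] [551.133 298.805  66.313]
```

View pics/s4.png

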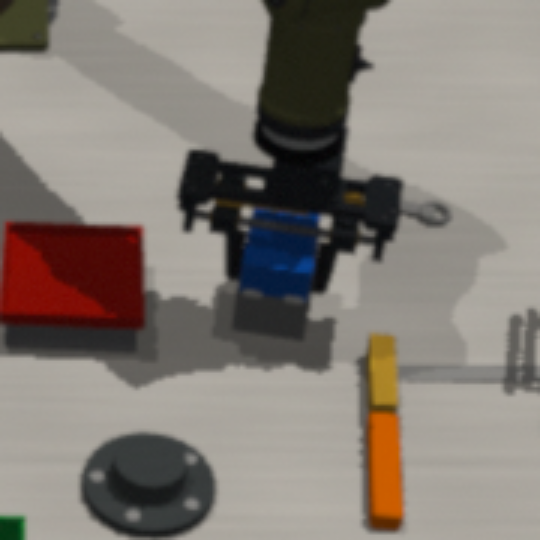

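The left case weighs about 8.1 N (0.83 kg), so it is the heavy one. I set it back down.

Emit:
drive_tool([
  [0.055,0.01,0,0,0],
  [0.055,0.02,0,0,0],
  [0.055,0.0265,0,0,0],
  [0.055,0.0285,0,0,0],
  [0.055,0.0285,0,0,0],
  [0.055,0.0285,0,0,0],
  [0.088,0.0285,0,0,0],
  [0.088,0.0285,0,0,0],
  [0.088,0.0285,0,0,0],
  [0.088,0.0285,0,0,0],
  [0.088,0.0,0,0,0],
  [0.088,-0.03,0,0,0],
  [0.088,-0.06,0,0,0],
  [0.088,-0.085,0,0,0],
  [0.088,-0.085,0,0,0],
  [0.088,-0.085,0,0,0],
  [0.088,-0.085,0,0,0],
])

```text
time_s: 12.92
position: [549.0, 299.7, 150.5]
tcp_rot: [[0.017, -0.226, -0.974], [-0.012, -0.974, 0.226], [-1.0, 0.008, -0.02]]
ft_force: [0.3, -1.0, -0.2]
width: 87.8
```

```bash
python3 - <<'E'
from h import *
ctrl.grab_frame("wrist")
c=ctrl.get_calibration("wrist");im,d=ctrl.grab_frame("wrist");cv2.imwrite("pics/w5.png",im[:,:,::-1])
for nm,lo,hi,zr in (("blue",(105,120,50),(122,255,255),(70,88)),("yel",(18,120,60),(32,255,255),(45,75))):
  for b in blobs(im,d,c,lo,hi,zr,200): print(nm,b[0],b[1],b[2],np.array(b[3][0]),b[3][1],b[3][2])
im,d=ctrl.grab_frame("top");c=ctrl.get_calibration("top");cv2.imwrite("pics/t5.png",im[:,:,::-1])
for nm,lo,hi,zr in (("blue",(105,120,50),(122,255,255),(70,88)),("yel",(18,120,60),(32,255,255),(45,75))):
  for b in blobs(im,d,c,lo,hi,zr,12): print(nm,b[0],b[1],b[2],np.array(b[3][0]),b[3][1],b[3][2])
go(483,314.5,130,-13)
E
```

```text
blue [320.372 249.346] 20178 [552.368 296.921  79.482] [548.18  297.674] (59.283042907714844, 103.905517578125) 77.14311218261719
yel [320.023 356.   ] 483 [482.522 313.128  67.435] [482.537 312.988] (12.81594467163086, 16.862062454223633) 75.41836547851562
blue [190.053 216.36 ] 75 [594.406 298.036  79.905] [594.752 298.835] (34.15159225463867, 11.133539199829102) 77.5191650390625
blue [458.345 242.151] 1288 [ 543.207 -286.986   79.453] [ 543.641 -287.839] (102.63204956054688, 58.72706604003906) 2.716182231903076
blue [378.519 247.949] 1284 [ 528.854 -114.118   79.596] [ 529.538 -114.839] (59.065208435058594, 103.31329345703125) 84.51598358154297
blue [184.441 233.18 ] 211 [557.068 308.592  79.689] [557.571 308.274] (35.369140625, 29.372360229492188) 76.354736328125
blue [182.456 253.349] 281 [512.806 310.737  79.712] [512.633 308.1  ] (54.916072845458984, 28.278182983398438) 76.34394073486328
yel [437.313  94.333] 630 [ 891.589 -255.231   55.714] [ 892.178 -254.251] (101.48847198486328, 110.82653045654297) 0.3955378234386444
yel [320.692  94.35 ] 143 [893.324  14.957  47.347] [892.
[... 435 characters left out ...]
22775268555) 70.54254913330078
yel [182.263 266.965] 57 [484.166 313.313  67.601] [483.541 313.35 ] (11.218001365661621, 24.655548095703125) 79.68675994873047
yel [459.111 272.333] 81 [ 478.591 -290.35    66.964] [ 478.422 -290.74 ] (12.501239776611328, 24.713926315307617) 87.07676696777344
yel [375.43  277.899] 79 [ 464.609 -108.424   67.547] [ 464.178 -108.872] (13.340627670288086, 26.89696502685547) 84.73341369628906
yel [410.025 349.57 ] 79 [ 313.011 -181.199   67.35 ] [ 312.945 -181.437] (12.744647979736328, 26.531835556030273) 66.74055480957031
t 13.0667 pos [548.686 299.381 149.717] rows 1.7 shift [ 0.018 -0.     0.068] turn -0.06 w 87.8 F [-0.087 -0.62  -0.256] q7 -2.1233381506810463
```

View pics/t5.png

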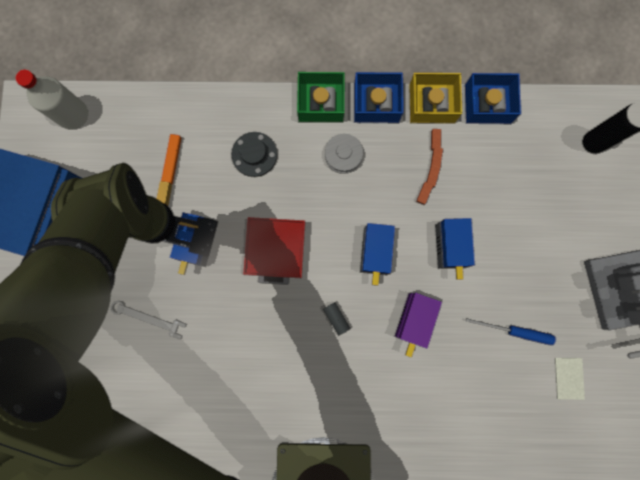

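View pics/w5.png

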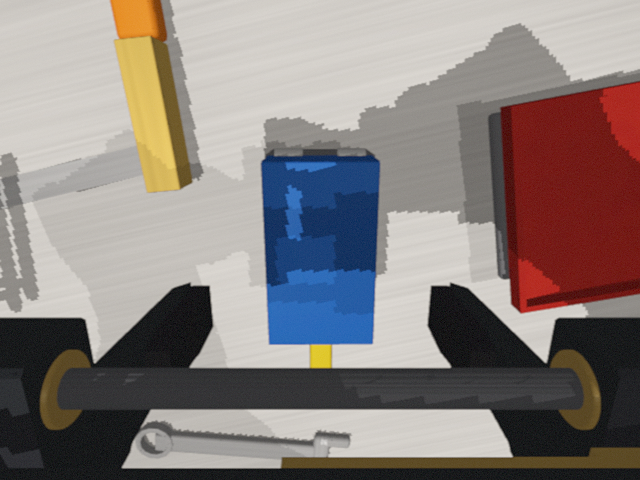

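Emit:
drive_tool([
  [0.04,0.02,0.0,0.035,0],
  [0.04,0.02,0.0,0.07,0],
  [0.04,0.02,0.0,0.07,0],
  [0.04,0.02,0.0,0.07,0],
  [0.04,0.02,0.0,0.07,0],
  [0.04,0.02,0.0,0.07,0],
  [0.04,0.02,0.0,0.07,0],
])

```text
time_s: 13.65
position: [482.2, 314.4, 128.5]
tcp_rot: [[0.018, -0.227, -0.974], [-0.013, -0.974, 0.227], [-1.0, 0.009, -0.02]]
ft_force: [1.1, 0.1, -0.5]
width: 43.7
```

```bash
python3 - <<'E'
from h import *
c=ctrl.get_calibration("wrist");im,d=ctrl.grab_frame("wrist");cv2.imwrite("pics/w6.png",im[:,:,::-1])
for nm,lo,hi,zr in (("blue",(105,120,50),(122,255,255),(70,88)),("yel",(18,120,60),(32,255,255),(45,75))):
  for b in blobs(im,d,c,lo,hi,zr,200): print(nm,b[0],b[1],b[2],np.array(b[3][0]),b[3][1],b[3][2])
print(ctrl.pinpoint("tab_a","wrist"))
go(478.8,314.2,67,-12.9)
E
```

```text
blue [319.256 117.142] 32814 [551.83  297.194  79.547] [547.648 298.022] (59.680946350097656, 102.34659576416016) 77.18006134033203
yel [319.996 264.463] 1091 [482.333 312.926  67.458] [482.059 312.908] (12.525345802307129, 24.366058349609375) 76.5380630493164
[{'uv': [321.0, 268.1], 'p': 0.92}, {'uv': [615.3, 79.6], 'p': 0.75}]
t 13.75 pos [481.849 314.495 128.508] rows 1.5 shift [0.061 0.    0.004] turn -0.24 w 40.0 F [-0.257  0.571  0.069] q7 -2.165115613421933
```

View pics/w6.png

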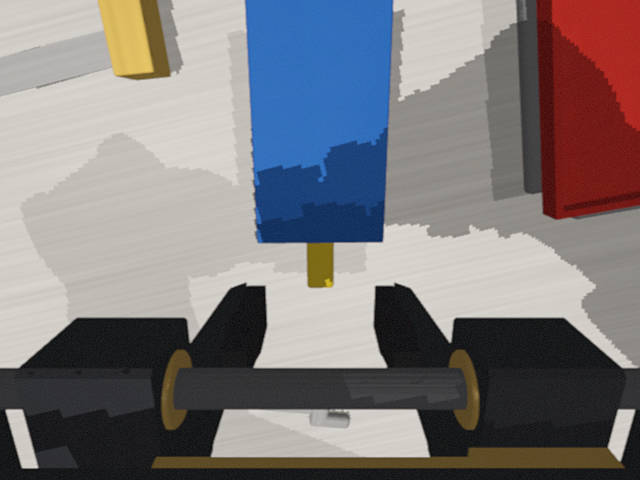

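Emit:
drive_tool([
  [0.04,0.03,0.0,0.005,0],
  [0.04,0.061,0.0,0.005,0],
  [0.04,0.061,0.0,0.005,0],
  [0.04,0.061,0.0,0.005,0],
  [0.005,0.061,0.0,0.005,0],
  [0.005,0.061,0.0,0.005,0],
  [0.005,0.061,0.0,0.005,0],
  [0.005,0.061,0.0,0.005,0],
  [0.005,0.061,0.0,0.005,0],
], newtons=12)

```text
time_s: 14.5
position: [478.6, 315.2, 68.5]
tcp_rot: [[0.019, -0.227, -0.974], [-0.012, -0.974, 0.227], [-1.0, 0.007, -0.021]]
ft_force: [0.2, -0.4, 3.6]
width: 13.9
```

```bash
python3 - <<'E'
from h import *
s=ctrl.read_state();print(s["position"],s["width"],s["ft_force"],s["time_s"])
R=s["tcp_rot"];e=np.array([np.cos(np.radians(-12.9)),np.sin(np.radians(-12.9)),0])
r=np.hypot(124,15);a0=np.arctan2(15,124)
for th in (7,15,23,31,39,47,55,63,71,79,87,94,101):
    a=np.radians(th)+a0
    w=e*r*(np.cos(a0)-np.cos(a))+np.array([0,0,1])*r*(np.sin(a)-np.sin(a0))
    print(th,np.round(R.T@w/1000,4).tolist(), np.round(w))
E
```

```text
[478.625 315.157  68.504] 13.878216512105253 [ 0.207 -0.386  3.584] 14.5
7 [-0.0149, 0.0001, -0.0031] [ 3. -1. 15.]
15 [-0.0314, 0.0002, -0.0088] [ 8. -2. 32.]
23 [-0.0469, 0.0003, -0.0167] [15. -4. 47.]
31 [-0.0612, 0.0003, -0.0267] [25. -6. 62.]
39 [-0.0739, 0.0004, -0.0386] [36. -8. 75.]
47 [-0.0848, 0.0004, -0.0522] [ 49. -11.  86.]
55 [-0.0938, 0.0004, -0.0671] [ 64. -15.  95.]
63 [-0.1006, 0.0004, -0.0832] [ 79. -18. 102.]
71 [-0.1051, 0.0004, -0.1] [ 95. -22. 107.]
79 [-0.1072, 0.0003, -0.1173] [112. -26. 110.]
87 [-0.1068, 0.0003, -0.1347] [129. -30. 110.]
94 [-0.1046, 0.0002, -0.1498] [144. -33. 108.]
101 [-0.1005, 0.0001, -0.1645] [158. -36. 104.]
```

Emit:
drive_tool([
  [0.005,-0.0075,0,-0.0012,0],
  [0.005,-0.015,0,-0.003,0],
  [0.005,-0.023,0,-0.006,0],
  [0.005,-0.0314,0,-0.0088,0],
  [0.005,-0.039,0,-0.0127,0],
  [0.005,-0.0469,0,-0.0167,0],
  [0.005,-0.054,0,-0.0217,0],
  [0.005,-0.0612,0,-0.0267,0],
  [0.005,-0.0675,0,-0.0327,0],
  [0.005,-0.0739,0,-0.0386,0],
  [0.005,-0.0739,0,-0.0386,0],
  [0.005,-0.0739,0,-0.0386,0],
])

```text
time_s: 15.5
position: [515.4, 307.0, 143.8]
tcp_rot: [[0.02, -0.228, -0.974], [-0.012, -0.974, 0.228], [-1.0, 0.007, -0.022]]
ft_force: [-1.4, -1.6, 2.9]
width: 13.8
```

```bash
python3 - <<'E'
from h import *
im,d=ctrl.grab_frame("scene");cv2.imwrite("pics/s7.png",cv2.resize(im[150:330,350:530,::-1],None,fx=3,fy=3))
s=ctrl.read_state();print(s["position"],s["width"],s["ft_force"],s["time_s"])
E
```

```text
[515.063 307.088 143.499] 13.868305892723008 [-1.627 -1.973  2.021] 15.55
```

View pics/s7.png

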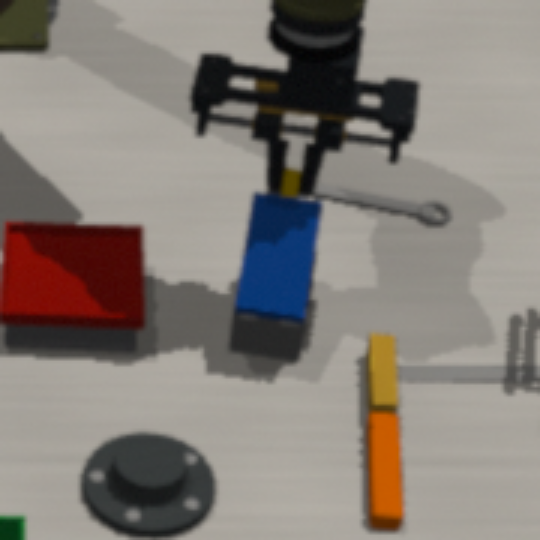

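The tab is still held and the lid is lifting to about 39°, with the case base standing. I continue the arc.

Emit:
drive_tool([
  [0.005,-0.0055,0,-0.0068,0],
  [0.005,-0.011,0,-0.0136,0],
  [0.005,-0.0155,0,-0.021,0],
  [0.005,-0.02,0,-0.0285,0],
  [0.005,-0.0235,0,-0.0365,0],
  [0.005,-0.0268,0,-0.0446,0],
  [0.005,-0.0293,0,-0.053,0],
  [0.005,-0.0313,0,-0.0614,0],
  [0.005,-0.0325,0,-0.07,0],
  [0.005,-0.0334,0,-0.0787,0],
  [0.005,-0.0335,0,-0.0875,0],
  [0.005,-0.033,0,-0.0961,0],
  [0.005,-0.032,0,-0.1037,0],
  [0.005,-0.0308,0,-0.1112,0],
  [0.005,-0.029,0,-0.1186,0],
  [0.005,-0.0267,0,-0.1259,0],
  [0.005,-0.0267,0,-0.1259,0],
  [0.005,-0.0267,0,-0.1259,0],
])

```text
time_s: 17.05
position: [638.3, 278.4, 172.9]
tcp_rot: [[0.021, -0.228, -0.973], [-0.012, -0.974, 0.228], [-1.0, 0.007, -0.023]]
ft_force: [1.7, -1.7, 1.5]
width: 13.8
```

```bash
python3 - <<'E'
from h import *
im,d=ctrl.grab_frame("scene");cv2.imwrite("pics/s8.png",cv2.resize(im[150:330,350:530,::-1],None,fx=3,fy=3))
s=ctrl.read_state();print(s["position"],s["width"],s["ft_force"],s["time_s"])
E
```

```text
[638.016 278.536 173.003] 13.794944443614614 [ 1.323 -1.52   2.009] 17.1
```

View pics/s8.png

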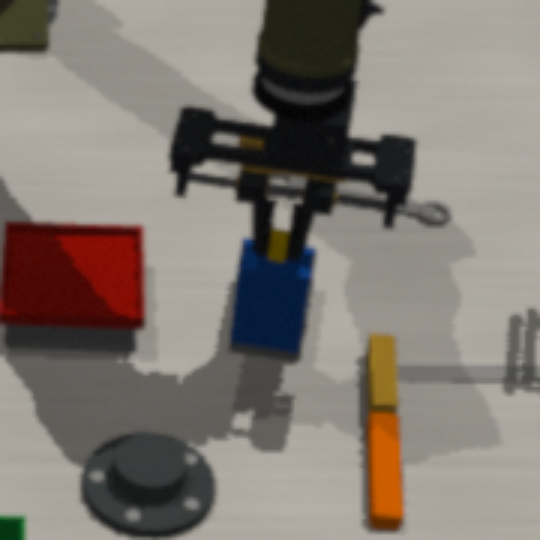

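Emit:
drive_tool([
  [0.04,0,0,0,0],
  [0.04,0,0,0,0],
  [0.04,0,0,0,0],
  [0.04,-0.03,0,0,0],
  [0.04,-0.05,0,0,0],
  [0.088,-0.05,0,0.04,0],
  [0.088,-0.05,0,0.08,0],
  [0.088,-0.05,0,0.092,0],
  [0.088,-0.05,0,0.092,0],
  [0.088,-0.05,0,0.092,0],
  [0.088,-0.05,0,0.092,0],
])

```text
time_s: 18.02
position: [548.8, 299.7, 221.2]
tcp_rot: [[0.023, -0.228, -0.973], [-0.012, -0.974, 0.228], [-1.0, 0.006, -0.025]]
ft_force: [-0.3, -1.0, 0.2]
width: 78.1
```

```bash
python3 - <<'E'
from h import *
c=ctrl.get_calibration("wrist");im,d=ctrl.grab_frame("wrist");cv2.imwrite("pics/w9.png",im[:,:,::-1])
W=world(d,c); m=((W[...,2]>66)&(W[...,2]<78)&(np.hypot(W[...,0]-549,W[...,1]-298)<35)).astype(np.uint8)
n,l,st,ce=cv2.connectedComponentsWithStats(m)
for i in range(1,n):
    if st[i,4]>100:
        P=W[l==i]; print(st[i],P.mean(0),cv2.minEnclosingCircle(P[:,:2].astype(np.float32)))
p=ctrl.pinpoint("nest_a","wrist");print(p)
im2,d2=ctrl.grab_frame("top");cv2.imwrite("pics/t9.png",im2[:,:,::-1])
go(549,298.3,66,-12.9)
E
```

```text
[ 298  201   44   44 1500] [548.731 298.194  72.359] ((547.9246215820312, 298.3507995605469), 16.010526657104492)
[]
t 18.1667 pos [548.899 299.222 220.824] rows 3.7 shift [ 0.155 -0.     0.003] turn -0.36 w 87.4 F [-0.276 -0.091  0.75 ] q7 -2.1518074888495233
```

View pics/w9.png

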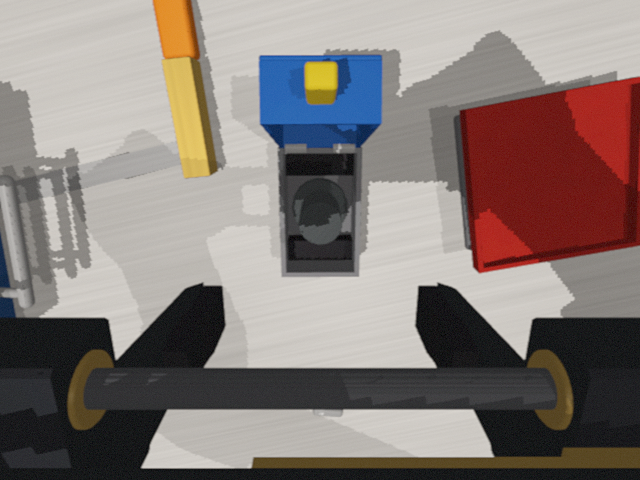

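Emit:
drive_tool([
  [0.088,0.035,0,0.0035,0],
  [0.07,0.07,0,0.0035,0],
  [0.07,0.105,0,0.0035,0],
  [0.07,0.13,0,0.0035,0],
  [0.07,0.148,0,0.0035,0],
  [0.07,0.155,0,0.0035,0],
  [0.07,0.155,0,0.0035,0],
  [0.07,0.155,0,0.0035,0],
  [0.07,0.155,0,0.0035,0],
], newtons=35)

```text
time_s: 18.92
position: [550.2, 298.3, 67.2]
tcp_rot: [[0.025, -0.23, -0.973], [-0.011, -0.973, 0.23], [-1.0, 0.005, -0.027]]
ft_force: [0.3, -0.4, 0.7]
width: 70.0
```

```bash
python3 - <<'E'
from h import *
im,d=ctrl.grab_frame("scene");cv2.imwrite("pics/s10.png",cv2.resize(im[150:330,350:530,::-1],None,fx=3,fy=3))
go(548,298.3,65.5,-12.9)
E
```

```text
t 18.9667 pos [550.156 298.465  67.372] rows 0.1 shift [0.002 0.001 0.002] turn -0.37 w 69.9 F [ 0.589  0.394 -0.97 ] q7 -2.1016457294050186
```

View pics/s10.png

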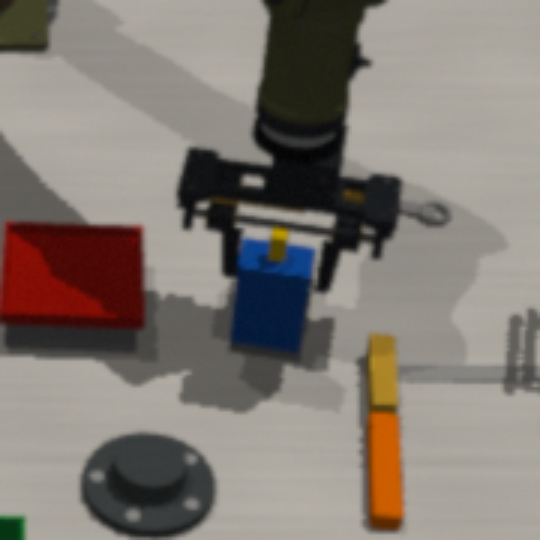

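Emit:
drive_tool([
  [0.07,0.003,0.0,0.002,0],
  [0.07,0.003,0.0,0.002,0],
  [0.02,0.003,0.0,0.002,0],
  [0.02,0.003,0.0,0.002,0],
  [0.02,0.003,0.0,0.002,0],
  [0.02,0.003,0.0,0.002,0],
  [0.02,0.003,0.0,0.002,0],
  [0.02,0.003,0.0,0.002,0],
  [0.02,0.003,0.0,0.002,0],
  [0.02,0.003,0.0,0.002,0],
])

```text
time_s: 19.8
position: [548.3, 298.8, 64.3]
tcp_rot: [[0.025, -0.23, -0.973], [-0.011, -0.973, 0.229], [-1.0, 0.005, -0.027]]
ft_force: [0.9, 0.9, 0.2]
width: 30.5
```

Emit:
drive_tool([
  [0.02,-0.006,0,0,0],
  [0.02,-0.012,0,0,0],
  [0.02,-0.02,0,0,0],
  [0.02,-0.02,0,0,0],
  [0.02,-0.02,0,0,0],
  [0.02,-0.02,0,0,0],
])

```text
time_s: 20.3
position: [547.6, 299.1, 84.3]
tcp_rot: [[0.025, -0.23, -0.973], [-0.011, -0.973, 0.229], [-1.0, 0.005, -0.027]]
ft_force: [-1.4, -0.7, -6.0]
width: 30.4
```

```bash
python3 - <<'E'
from h import *
im,d=ctrl.grab_frame("scene");cv2.imwrite("pics/s11.png",cv2.resize(im[150:330,350:530,::-1],None,fx=3,fy=3))
im,d=ctrl.grab_frame("wrist");cv2.imwrite("pics/w11.png",im[:,:,::-1])
go(548,298.3,165,-3)
E
```

```text
t 20.4 pos [547.438 299.018  83.974] rows 1.9 shift [-0.081  0.001 -0.003] turn -10.27 w 30.8 F [-0.07  -0.196 -4.914] q7 -2.107402809059253
```

View pics/w11.png

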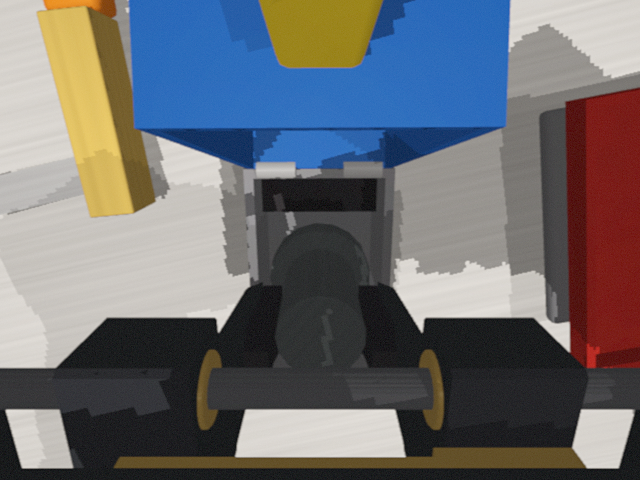

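Emit:
drive_tool([
  [0.02,-0.03,0,0,0],
  [0.02,-0.06,0,0,0],
  [0.02,-0.075,0,0,0],
  [0.02,-0.075,0,0,0],
  [0.02,-0.075,0,0,0],
  [0.02,-0.075,0,0,0],
])

```text
time_s: 20.9
position: [544.4, 299.5, 157.5]
tcp_rot: [[0.021, -0.229, -0.973], [-0.013, -0.973, 0.229], [-1.0, 0.007, -0.024]]
ft_force: [0.1, 0.3, -6.5]
width: 30.7
```

```bash
python3 - <<'E'
from h import *
go(533,115,155,-2.8)
E
```

```text
t 20.9 pos [544.386 299.472 157.456] rows 4.4 shift [ 0.005  0.182 -0.031] turn -10.46 w 30.7 F [ 0.072  0.261 -6.499] q7 -2.1308552666584557
```

Emit:
drive_tool([
  [0.02,0.0,0.015,-0.003,-1],
  [0.02,0.0,0.04,-0.007,-3],
  [0.02,0.001,0.07,-0.012,-5],
  [0.02,0.002,0.1,-0.017,-7],
  [0.02,0.003,0.13,-0.022,-9],
  [0.02,0.004,0.155,-0.027,-10],
  [0.02,0.005,0.173,-0.03,-10.5],
  [0.02,0.005,0.182,-0.031,-10.5],
  [0.02,0.005,0.182,-0.031,-10.5],
  [0.02,0.005,0.182,-0.031,-10.5],
  [0.02,0.005,0.182,-0.031,-10.5],
  [0.02,0.005,0.182,-0.031,-10.5],
  [0.02,0.005,0.182,-0.031,-10.5],
])

```text
time_s: 21.98
position: [532.9, 117.0, 154.4]
tcp_rot: [[0.021, -0.046, -0.999], [-0.012, -0.999, 0.045], [-1.0, 0.011, -0.022]]
ft_force: [-0.5, -1.2, -5.1]
width: 30.6
```

```bash
python3 - <<'E'
from h import *
im,d=ctrl.grab_frame("scene");cv2.imwrite("pics/s12.png",cv2.resize(im[150:330,280:460,::-1],None,fx=3,fy=3))
go(533,115,101,-2.8)
E
```

```text
t 22.0333 pos [532.887 116.609 154.457] rows 1.3 shift [0.053 0.001 0.001] turn 0.15 w 30.3 F [-0.405 -0.185 -4.621] q7 -1.7517510878963294
```

View pics/s12.png

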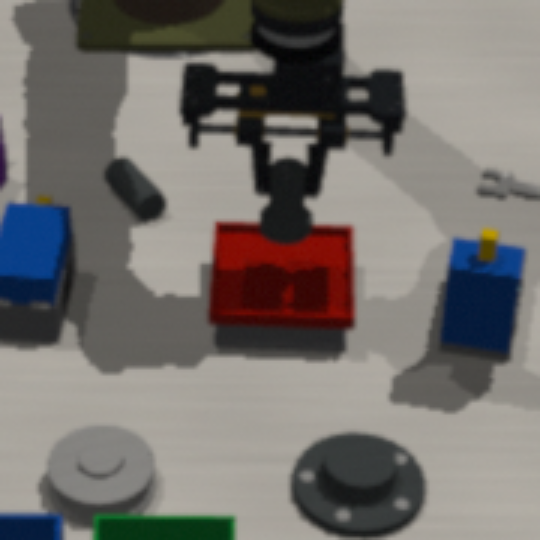

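Emit:
drive_tool([
  [0.02,0.015,0.001,0,0],
  [0.02,0.03,0.001,0,0],
  [0.02,0.04,0.001,0,0],
  [0.02,0.047,0.001,0,0],
  [0.02,0.05,0.001,0,0],
  [0.02,0.05,0.001,0,0],
  [0.02,0.05,0.001,0,0],
  [0.02,0.05,0.001,0,0],
])

```text
time_s: 22.7
position: [534.4, 115.1, 105.0]
tcp_rot: [[0.023, -0.046, -0.999], [-0.012, -0.999, 0.046], [-1.0, 0.011, -0.023]]
ft_force: [0.6, 0.1, -5.8]
width: 30.7
```

Emit:
drive_tool([
  [0.02,0.001,0,0,0],
  [0.02,0.002,0,0,0],
  [0.02,0.003,0,0,0],
  [0.02,0.004,0,0,0],
  [0.02,0.005,0,0,0],
  [0.02,0.006,0,0,0],
  [0.02,0.007,0,0,0],
  [0.02,0.007,0,0,0],
  [0.02,0.007,0,0,0],
  [0.02,0.007,0,0,0],
])

```text
time_s: 23.53
position: [534.6, 115.0, 98.1]
tcp_rot: [[0.023, -0.046, -0.999], [-0.012, -0.999, 0.046], [-1.0, 0.011, -0.023]]
ft_force: [-0.8, 0.5, -4.7]
width: 30.4
```

Contact is beginning (-4.7 N). I continue lowering slowly.

Emit:
drive_tool([
  [0.02,0.001,0,0,0],
  [0.02,0.002,0,0,0],
  [0.02,0.003,0,0,0],
  [0.02,0.003,0,0,0],
  [0.02,0.003,0,0,0],
  [0.02,0.003,0,0,0],
])

```text
time_s: 24.03
position: [534.6, 115.0, 95.2]
tcp_rot: [[0.023, -0.046, -0.999], [-0.012, -0.999, 0.046], [-1.0, 0.011, -0.023]]
ft_force: [-1.1, -0.5, -1.5]
width: 30.4
```

Emit:
drive_tool([
  [0.02,0.001,0,0,0],
  [0.02,0.0015,0,0,0],
  [0.02,0.0015,0,0,0],
  [0.02,0.0015,0,0,0],
  [0.02,0.0015,0,0,0],
])

```text
time_s: 24.45
position: [534.6, 114.9, 93.8]
tcp_rot: [[0.023, -0.046, -0.999], [-0.012, -0.999, 0.046], [-1.0, 0.011, -0.023]]
ft_force: [-1.4, -1.4, 0.9]
width: 30.6
```

Weight is fully on the pan. I release, letting the fingers open slowly, then retreat straight up.

Emit:
drive_tool([
  [0.034,0,0,0,0],
  [0.037,0,0,0,0],
  [0.042,0,0,0,0],
  [0.055,0,0,0,0],
  [0.07,0,0,0,0],
  [0.07,0,0,0,0],
  [0.07,-0.01,0,0,0],
  [0.07,-0.03,0,0,0],
  [0.07,-0.06,0,0,0],
  [0.07,-0.09,0,0,0],
  [0.07,-0.11,0,0,0],
  [0.07,-0.11,0,0,0],
  [0.07,-0.11,0,0,0],
  [0.07,-0.11,0,0,0],
])

```text
time_s: 25.62
position: [531.6, 116.2, 203.5]
tcp_rot: [[0.022, -0.046, -0.999], [-0.012, -0.999, 0.046], [-1.0, 0.011, -0.022]]
ft_force: [-0.1, -0.6, 0.5]
width: 69.9
```

```bash
python3 - <<'E'
from h import *
c=ctrl.get_calibration("wrist");im,d=ctrl.grab_frame("wrist");cv2.imwrite("pics/w13.png",im[:,:,::-1])
W=world(d,c); m=(W[...,2]>85)&(W[...,2]<112)&(np.hypot(W[...,0]-533,W[...,1]-115)<40)
print("top of driver",W[m].mean(0),m.sum())
im,d=ctrl.grab_frame("scene");cv2.imwrite("pics/s13.png",im[:,:,::-1])
im,d=ctrl.grab_frame("top");c=ctrl.get_calibration("top")
for b in blobs(im,d,c,(0,150,50),(6,255,255),(22,42),40): print("pan floor",b[0],b[1],b[2])
for b in blobs(im,d,c,(105,120,50),(122,255,255),(70,88),60): print(b[0],b[1],b[2],b[3])
cv2.imwrite("pics/t13.png",im[:,:,::-1])
s=ctrl.read_state();print(s["time_s"],s["ft_force"],s["width"])
E
```

```text
top of driver [535.846 114.239 100.985] 2270
pan floor [280.174 265.056] 805 [493.281 102.303  34.345]
[ 76.086 186.605] 81 [659.279 554.621  78.85 ] ((659.2542724609375, 554.785400390625), (5.153173446655273, 42.9182014465332), 74.1519546508789)
[ 64.583 217.381] 139 [589.695 574.076  79.489] ((590.552734375, 573.5157470703125), (5.414968967437744, 72.94459533691406), 73.6625747680664)
[458.215 242.106] 1295 [ 543.316 -286.73    79.378] ((543.6741333007812, -287.9184875488281), (103.0238265991211, 58.7535514831543), 1.9649267196655273)
[378.562 247.906] 1282 [ 528.951 -114.211   79.581] ((529.5169067382812, -114.6158447265625), (58.8406867980957, 103.21247863769531), 84.65042114257812)
[ 53.141 248.576] 85 [520.507 593.34   79.472] ((520.515380859375, 593.5657348632812), (4.811113357543945, 44.201141357421875), 75.61701202392578)
25.7667 [ 0.43  -0.298  0.189] 70.08989539815592
```

View pics/s13.png

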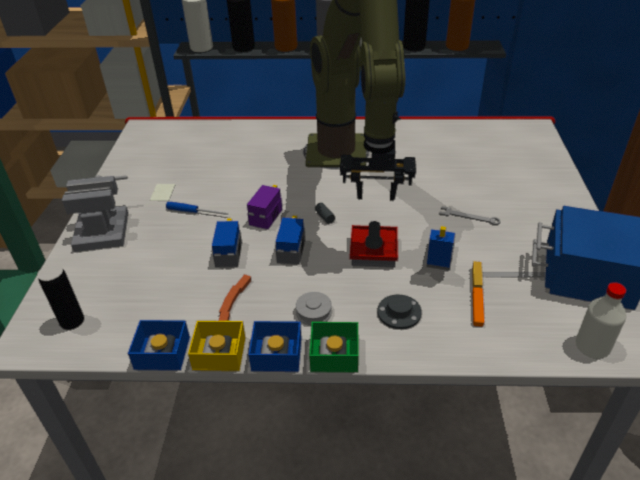

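View pics/w13.png

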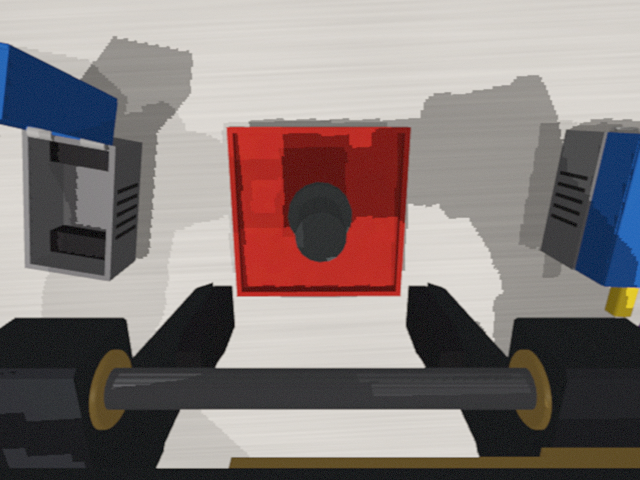

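The driver stands upright in the pan, and the floor is now at about 34 mm, down from 39 mm. The two light cases are shut, the opened case is standing, and the gripper is clear. Handing in.

```bash
python3 - <<'E'
from plant import ctrl
print(ctrl.close_job())
E
```

```text
the job is handed in; nothing more can be done
None
```

I found the heavy case by lifting all three, took out the steel driver and set it in the red pan. I handed the job in at about 26 s of the 72 s allowed; no verdict was reported.

- **Weighing:** I lifted each blue case level by its ribbed sides and set it back. The right one weighed about 3.7 N, the middle one about 3.5 N and the left one about 8.1 N, so the left one was the heavy case. I left the purple look-alike alone.
- **Opening and placing:** I swung the left lid to about 100° by its tab and lifted the driver out, with about 5 to 6 N on the wrist. I then lowered it until the wrist force was near zero, opened the fingers slowly and backed off straight up.
- **Last checks:**
  - The driver stands upright in the pan, and depth readings put the pan 4 to 5 mm down.
  - The other two cases are shut and within about 2 mm of where they started. The opened case was within about 3 mm when last measured, before its lid was opened, and stands upright in the last pictures.
  - No bystander looked moved in the last picture; I did not measure them one by one.
  - The gripper is about 85 mm clear of the driver, with no contact force.
- **What was off:** The tool picked up a tilt of about 0.02 rad along the way, with no visible effect. Camera positions disagreed with each other by 2 to 3 mm. I did not measure the pan's stillness directly.

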